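Load the green filter and click the slide into its notch

ROBOT

A 7-joint arm with a two-finger parallel gripper is mounted at the origin on the work surface. World frame = base frame: x ahead of the robot, y to its left, z up, the work surface at z = 0. Lengths are in m, angles in degrees, forces in N, time in s.
With the tool pointing down it reaches from about 0.425 to 0.875 m from the base axis. Payload 4.7 kg.
Tool frame: the origin (TCP) lies on the front face of the gripper's body, between the roots of the fingers; the fingertips stand 70 mm ahead of it and the grasp point (between the pads) lies 51 mm ahead of it; z points along the fingers, y is the direction in which the jaws open and shut (so a half turn about z gives the same grasp; the last joint's range is limited). The gripper opens to 87 mm and grips with 3 to 60 N. Pads are 19 mm wide; open, the fingers measure 117 mm over their backs; the gripper's body (75 mm by 190 mm) begins 51 mm behind the grasp point.
Start: joints at [70.766, 18.392, -4.016, 83.108, 1.295, 78.541, -3.26], TCP at [0.223, -0.611, 0.292] pointing down, gripper open.
Joint ranges: [-163.93, 163.93], [-17.29, 119.83], [-79.2, 71.16], [3.27, 140.29], [-89.18, 269.18], [5.43, 117.66], [-154.24, 154.24]. Speed limits (degrees/s): [147.25, 147.25, 180, 180, 180, 180, 180].

INTERFACE

Orientations are given as [roll, pitch, yaw] about the fixed x, y, z axes, in that order (R = Rz(yaw) Ry(pitch) Rx(roll)).
In Python, from cell import env gives the robot as it stands.
- The arm moves only by the tool drive_tool, never from a script. Its argument "commands" is a list of rows, each a list of 7 numbers: the shift along the tool's x, y, z in cm, then the turn, a rotation vector about the tool's x, y, z in degrees, then the opening, from 0 (shut) to 1 (fully open). In form: [[tx, ty, tz, rx, ry, rz, hand], ...]. A call has 1 to 20 rows; each row shifts and turns the commanded pose from where the row before left it, along the tool's axes as they then stand; what a row does not reach is not made up. A row lasts 1/12 s, in which the tool goes at most 41.7 mm and 7.16 degrees, less where a joint would pass 70% of its speed; a pose out of reach is approached as far as the arm can. A call is refused whole if a number of a shift passes 4.17 or a number of a turn 7.16, either way. A call with a gripper value outside its range is refused whole. The fingers move at their own pace and stop on an object; "force" is the grip in N (left out, the last holds). Time passes only in rows, so rows that do not move let the fingers close. It gives the time, the measured TCP pose, the force and the opening at its end, in the units of the state.
- env.get_obs(): the state, without advancing time (a new reading comes with each control period).
- env.read_camera(name): name is "scene" or "side" or "wrist"; returns a dict with "img" (480x640x3 uint8, blue, green, red), "mtx" (3x3 intrinsics, pixels), "pose" (4x4, takes a point from camera to world coordinates). Camera axes: x right, y down, z forward; pixel columns grow to the right and rows downward; lengths in m; the calibration is good to about 2 mm. A picture is of the moment at which its call begins. There is no depth.
- env.sign_off(): hands the job in, once; it reports no verdict.
The state is a dict: "time_s": time; "qpos": joint angles; "joint_velocities": joint speeds; "effort": joint torques, N m; "tool_pos": TCP position; "tool_rot": TCP orientation; "force": force on the tool from outside, world axes, zero at the start; "wrist_torque": the same for the moment, N m; "grip_width": finger opening in m.
Only numpy, scipy, OpenCV 4.12 (cv2) and the standard library are available. Lean on these libraries where they do the work, as an engineer would, in place of code of your own. Each camera call takes 0.05 s, during which the arm holds its last target.

TASK

Take the green filter cell from the blue tray and seat it fully in the round pocket of the aluminium carriage, spigot down and glass up, leaving the amber one where it is. Then pinch the carriage's black handle and slide the carriage along its rail until the sprung ball clicks into the notch of the index bar, without running past the notch. Finish still gripping the handle firmly, with the carriage at rest in the notch; the job ends while you are holding it, so do not let go at the end, and leave the other things on the bench alone.

Things in the scene. Friction and masses are not known exactly. Their poses are not given: they have to be found in the camera images.
- green_cell: The filter cell to load: dark round part with a green glass top and green band, 50 to 100 g. Origin at the centre of its underside, z up through the glass. From below: spigot 30 mm diameter, 8 mm high with a 3 mm chamfered foot; flange 44 mm diameter, from 8 to 12 mm; grip barrel 34 mm diameter, from 12 to 38 mm (grip it here). It starts in either hole of the tray, spigot down, flange on the tray top, which is 20 mm above the bench.
- amber_cell: The same cell with an amber (orange) glass and band, in the other hole of the tray; leave it there. Same origin and sizes.
- tray: Fixed blue block 70 x 130 x 20 mm (x, y, z) with two holes of 32 mm diameter on its y axis, 33 mm either side of the centre. Origin at the centre of its underside.
- rail: Fixed slide base, grey plate 12 mm thick with two steel guide rods along its y axis, about 370 mm long; black end blocks 34 mm high. Origin on the bench, under the middle of the rods. The carriage travels to +y of this frame (to the robot's left); the robot is on its -x side.
- carriage (a joint): Travel of the carriage along the rail's +y, in m: 0 at the right-hand end, 0.23 at the left-hand stop. It starts between 0 and 0.04. It moves with about 1 to 2 N of friction. The notch lies 0.095 to 0.175 along.
- pocket (a point): Centre of the pocket's mouth, on the carriage's flat top, 44 mm above the bench. Pocket 32 mm diameter, 12 mm deep; a seated cell rests with its flange on the carriage top, its origin 8 mm below this point. The carriage plate is 110 x 80 x 18 mm (across the rail, along it, thick) and the pocket lies 62 mm from the handle, on the side away from the robot.
- handle: Black square post 14 x 14 mm, 36 mm high, standing on the carriage's top near its edge on the robot's side. Origin at the centre of its foot, 44 mm above the bench; axes parallel to the rail's. Grip it firmly (20 N or more) across either pair of faces.
- handle_mid (a point): Centre of the handle, 20 mm above the carriage top, 64 mm above the bench.
- ball_mark (a point): Where the brass ball (10 mm diameter) sits in the far edge of the carriage, in line along the rail with the middle of the pocket and the handle. The ball is sprung towards the index bar.
- index_bar: Fixed steel bar along the far side of the rail, clamped at a different place along it each time, with two black thumb screws and one notch 8 mm wide under a red mark. Its origin lies at the notch along y, at the bar's face, under the bar; axes parallel to the rail's. The ball is in the notch when ball_mark has the same y as this origin in this frame; the ball then pulls the carriage in over the last 4 mm and resists leaving with about 7 N either way.
- tube_rack: Bystander: blue rack of capped tubes, 70 x 160 x 99 mm; origin under its centre.
- reagent: Bystander: brown bottle, 56 mm diameter, 120 mm high; origin under its centre.
- beaker: Bystander: glass beaker, 70 mm diameter, 90 mm high; origin under its centre.
- wash_bottle: Bystander: white bottle, 70 mm diameter, 170 mm high; origin under its centre.
- tissue_box: Bystander: white box, 80 x 110 x 45 mm; origin under its centre.
- petri: Bystander: clear flat dish, 90 mm diameter, 15 mm high; origin under its centre.
- marker: Bystander: black marker pen with a red cap, 130 mm long, lying along its x axis, 14 mm thick; origin under its middle.
Not all that is in view belongs to the job. What is shaped like the green_cell but pink or red is not meant.

How it is judged:
By the outcome, as a careful person would: the job done as asked, in the order asked, and still so for the second after the job is handed in, while the arm keeps its last pose, push and grip.
It also fails if it takes over 69 s, if anything falls off the work surface, if the arm or the gripper's body presses on something with over 40 N, if the wrist force passes 120 N, or if a joint passes its speed limit or range.

## Working session

There is one attempt and no reset: what is moved stays moved. The work goes in short steps, Python scripts to look and compute and a tool call to move; the robot and the scene stay as the last step left them, time stands still between calls to the robot, and variables do not carry over. Pictures are saved under pics/ and viewed, and the job is handed in when it is done.

Besides the shell and the picture viewer there is one more tool, called after "Request:" as name([rows], argument=value, ...), one row to a line, values as JSON. drive_tool: Moves the arm, as the interface text tells. Its arguments: {"type":"object","properties":{"commands":{"type":"array"},"force":{"type":"number"}},"required":["commands"]}

```bash
mkdir -p pics; ls; python3 - <<'E'
from cell import env
import cv2
o=env.get_obs()
for k in o: print(k,o[k])
for n in ("scene","side","wrist"):
    c=env.read_camera(n); cv2.imwrite(f"pics/{n}0.png",c["img"]); print(n,c["mtx"].tolist(),c["pose"].round(4).tolist())
E
```

```text
pics
time_s 0.0
qpos [70.76650704 18.43910286 -4.01568836 83.17367696  1.29502968 78.53995114
 -3.25901583]
joint_velocities [-0.01041251  0.0048924   0.0306031  -0.06308715 -0.06638648 -0.01190496
  0.01295262]
effort [ 3.74984247e-04 -4.91285813e+01 -4.03802712e-01 -3.12533748e+01
 -6.38090051e-02  4.37116460e-02  1.75293439e-04]
tool_pos [ 0.22257439 -0.6102703   0.29117164]
tool_rot [-1.79892512e+02  5.62860370e-03  2.00443597e+01]
force [-0.11919454 -0.31139649 -0.26168693]
wrist_torque [ 0.00839047  0.01623445 -0.05955193]
grip_width 0.08702261404638154
scene [[573.5919704606303, 0.0, 309.58250469029963], [0.0, 573.5919704606303, 233.68472508104867], [0.0, 0.0, 1.0]] [[-0.7101, 0.5951, -0.3763, 0.9724], [0.7041, 0.5997, -0.3803, 0.5069], [-0.0006, -0.535, -0.8449, 1.1465], [0.0, 0.0, 0.0, 1.0]]
side [[608.278264272758, 0.0, 325.2133923293885], [0.0, 608.278264272758, 238.9603394648379], [0.0, 0.0, 1.0]] [[-0.6853, -0.3569, 0.6348, -0.5457], [-0.7282, 0.3282, -0.6016, 1.0075], [0.0064, -0.8746, -0.4848, 0.8675], [0.0, 0.0, 0.0, 1.0]]
wrist [[366.7896907250716, 0.0, 322.420667429759], [0.0, 366.7896907250716, 236.98138553496915], [0.0, 0.0, 1.0]] [[0.3422, -0.897, -0.2796, 0.2996], [-0.9396, -0.3272, -0.1003, -0.5823], [-0.0015, 0.2971, -0.9549, 0.3824], [0.0, 0.0, 0.0, 1.0]]
```

View pics/scene0.png

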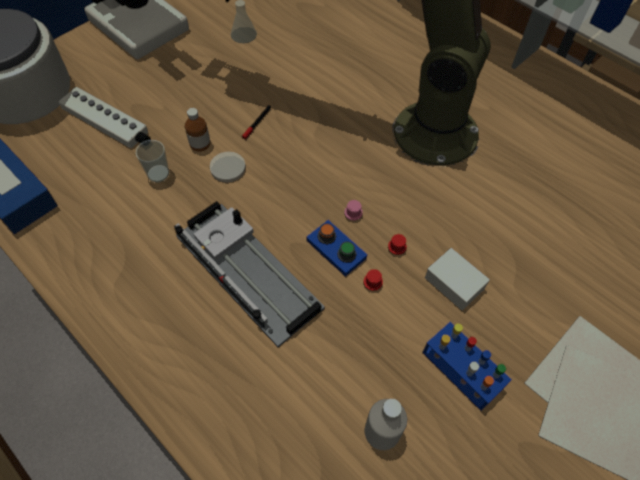

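View pics/side0.png

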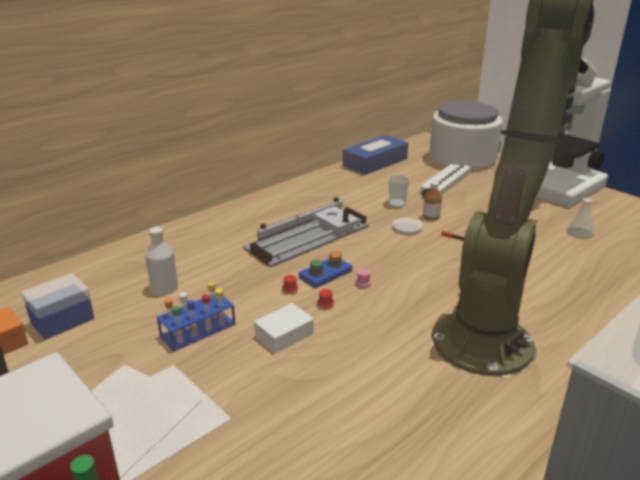

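View pics/wrist0.png

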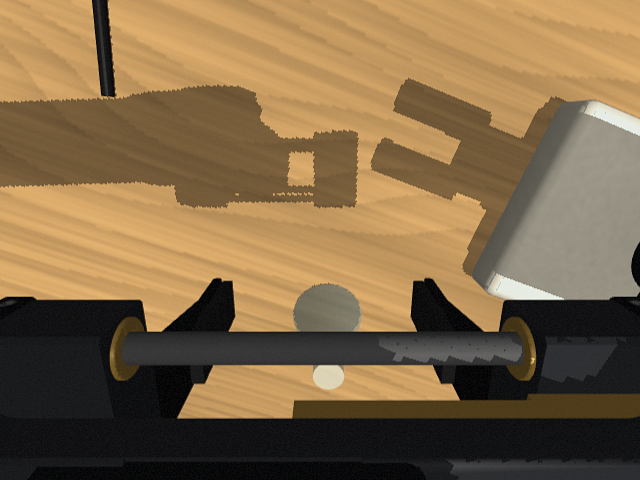

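The scene view shows the tray at about (336,247), with amber at (327,231) and green at (347,250). The carriage is at about (222,233) and its handle at (237,217). Next I'll enlarge these areas.

```bash
cat > h.py <<'E'
import numpy as np, cv2
from cell import env
def ray(c,u,v,z):
    K,T=c["mtx"],c["pose"]; d=T[:3,:3]@np.linalg.solve(K,[u,v,1]); p=T[:3,3]
    return p+d*(z-p[2])/d[2]
def proj(c,P):
    T=np.linalg.inv(c["pose"]); q=T[:3,:3]@np.asarray(P)+T[:3,3]; q=c["mtx"]@q; return q[:2]/q[2]
def crop(img,x0,y0,w,h,name,s):
    cv2.imwrite(name,cv2.resize(img[y0:y0+h,x0:x0+w],None,fx=s,fy=s,interpolation=cv2.INTER_CUBIC))
E
python3 - <<'E'
from h import *
a=cv2.imread("pics/scene0.png");b=cv2.imread("pics/side0.png")
crop(a,165,190,160,120,"pics/a1.png",5); crop(a,290,190,130,110,"pics/a2.png",5)
crop(b,235,185,160,110,"pics/b1.png",5)
E
```

```text
(no output)
```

View pics/a1.png

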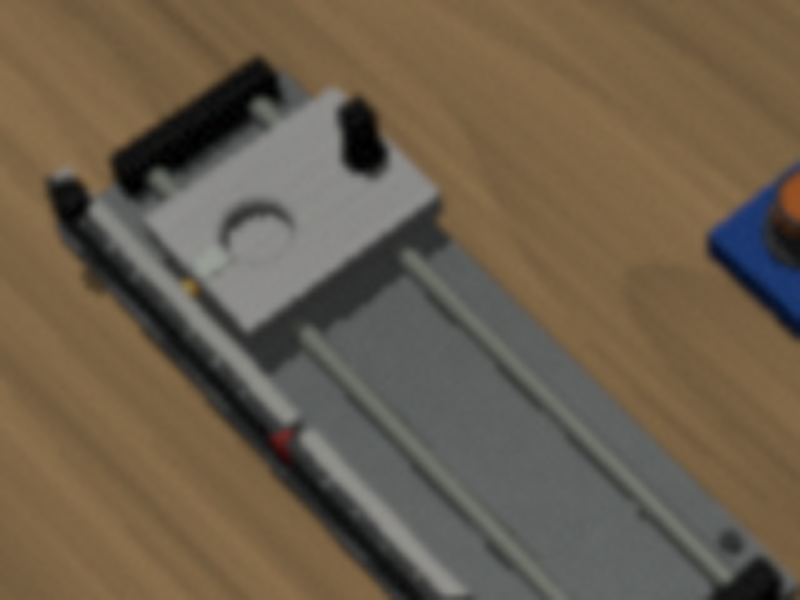

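View pics/a2.png

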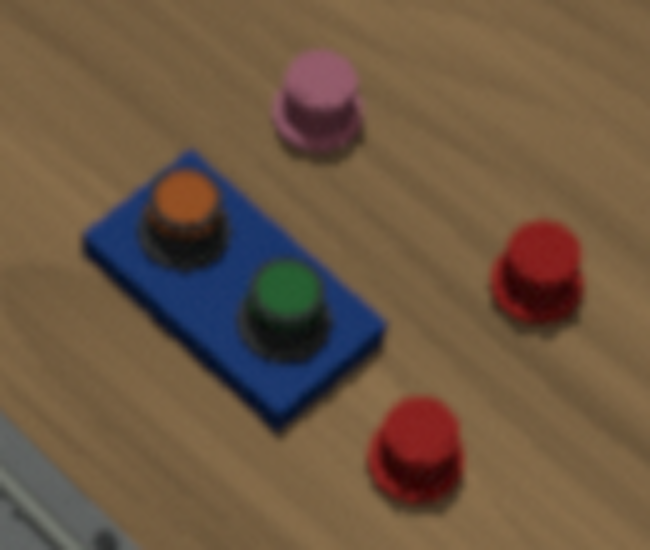

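View pics/b1.png

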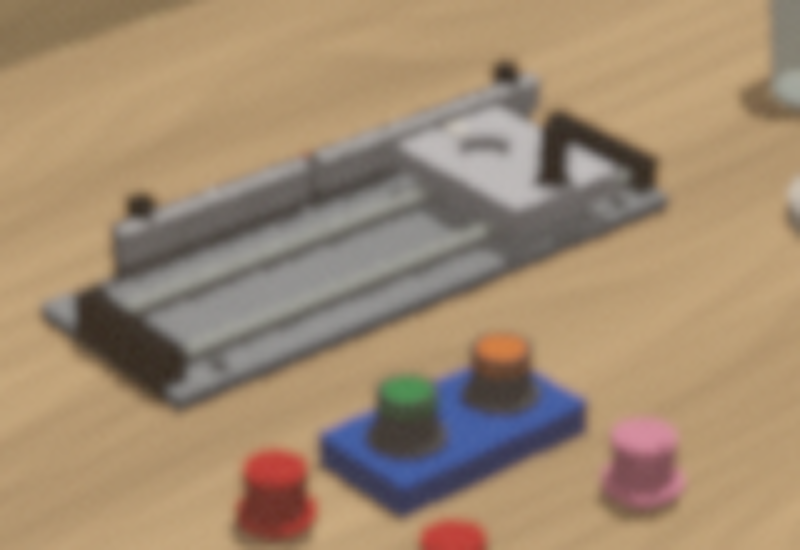

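```bash
python3 - <<'E'
from h import *
S=env.read_camera("scene");D=env.read_camera("side")
np.set_printoptions(precision=4,suppress=True)
fa=lambda x,y,X,Y:(X+x/5,Y+y/5)
A1=lambda x,y:fa(x,y,165,190);A2=lambda x,y:fa(x,y,290,190);B=lambda x,y:fa(x,y,235,185)
def tri(p,q):
    M=[]
    for c,(u,v) in((S,p),(D,q)):
        P=c["mtx"]@np.linalg.inv(c["pose"])[:3]; M+=[u*P[2]-P[0],v*P[2]-P[1]]
    h=np.linalg.svd(np.array(M))[2][-1]; return h[:3]/h[3]
print("green",ray(S,*A2(289,287),.05),ray(D,*B(405,389),.05),tri(A2(289,287),B(405,389)))
print("amber",ray(S,*A2(186,198),.05),ray(D,*B(501,349),.05))
print("tray",[ray(S,*A2(*p),.02) for p in((190,155),(385,325),(278,422),(88,238))])
print("pocket",ray(S,*A1(257,233),.044),ray(D,*B(485,148),.044))
print("car",[ray(S,*A1(*p),.044) for p in((338,88),(440,197),(250,333),(148,213))])
print("carD",[ray(D,*B(*p),.044) for p in((400,147),(515,210))])
print("handle foot",ray(S,*A1(367,165),.044),"top",ray(S,*A1(358,108),.08),ray(D,*B(560,120),.08))
print("notch",tri(A1(290,432),B(310,155)), tri(A1(284,443),B(308,158)))
print("ball",ray(S,*A1(190,288),.035))
E
```

```text
green [0.449  0.0991 0.05  ] [0.448  0.0979 0.05  ] [0.4484 0.0982 0.0496]
amber [0.4478 0.0338 0.05  ] [0.4437 0.0329 0.05  ]
tray [array([0.4149, 0.0053, 0.02  ]), array([0.4184, 0.1324, 0.02  ]), array([0.4892, 0.1325, 0.02  ]), array([0.4815, 0.0043, 0.02  ])]
pocket [ 0.6369 -0.1326  0.044 ] [ 0.6287 -0.133   0.044 ]
car [array([ 0.5584, -0.1677,  0.044 ]), array([ 0.565 , -0.0886,  0.044 ]), array([ 0.6727, -0.0944,  0.044 ]), array([ 0.6652, -0.1759,  0.044 ])]
carD [array([ 0.6643, -0.0962,  0.044 ]), array([ 0.5594, -0.0906,  0.044 ])]
handle foot [ 0.5772 -0.1254  0.044 ] top [ 0.5727 -0.1309  0.08  ] [ 0.574  -0.1409  0.08  ]
notch [ 0.6913 -0.0458  0.0445] [ 0.6952 -0.0466  0.0403]
ball [ 0.6744 -0.1365  0.035 ]
```

```bash
cat >> h.py <<'E'
from scipy.spatial.transform import Rotation as R
def rows(pos,yaw,n,hand,cur=None):
    o=env.get_obs(); p=np.array(o["tool_pos"]); r=R.from_euler("xyz",o["tool_rot"],degrees=True)
    t=R.from_euler("xyz",[180,0,yaw],degrees=True); rv=(r.inv()*t).as_rotvec(degrees=True)/n
    d=(np.array(pos)-p)/n*100; dr=R.from_rotvec(rv,degrees=True)
    print("now",p.round(4),np.round(o["tool_rot"],2),"t",round(o["time_s"],2))
    out=[]
    for i in range(n):
        out.append([*np.round(r.inv().apply(d),2),*np.round(rv,2),hand]); r=r*dr
    print([[float(v) for v in q] for q in out])
E
python3 -c "
from h import *
rows([.62,-.17,.29],85,18,1)"
```

```text
now [ 0.2227 -0.6105  0.2917] [-179.95    0.     20.05] t 0.25
[[2.91, -1.54, 0.01, -0.0, -0.0, -3.61, 1.0], [3.0, -1.36, 0.01, -0.0, -0.0, -3.61, 1.0], [3.08, -1.16, 0.01, -0.0, -0.0, -3.61, 1.0], [3.15, -0.97, 0.01, -0.0, -0.0, -3.61, 1.0], [3.2, -0.77, 0.01, -0.0, -0.0, -3.61, 1.0], [3.25, -0.56, 0.01, -0.0, -0.0, -3.61, 1.0], [3.28, -0.36, 0.01, -0.0, -0.0, -3.61, 1.0], [3.29, -0.15, 0.01, -0.0, -0.0, -3.61, 1.0], [3.3, 0.06, 0.01, -0.0, -0.0, -3.61, 1.0], [3.29, 0.26, 0.01, -0.0, -0.0, -3.61, 1.0], [3.26, 0.47, 0.01, -0.0, -0.0, -3.61, 1.0], [3.23, 0.67, 0.01, -0.0, -0.0, -3.61, 1.0], [3.18, 0.88, 0.01, -0.0, -0.0, -3.61, 1.0], [3.12, 1.07, 0.01, -0.0, -0.0, -3.61, 1.0], [3.04, 1.27, 0.01, -0.0, -0.0, -3.61, 1.0], [2.96, 1.46, 0.01, -0.0, -0.0, -3.61, 1.0], [2.86, 1.64, 0.01, -0.0, -0.0, -3.61, 1.0], [2.75, 1.82, 0.01, -0.0, -0.0, -3.61, 1.0]]
```

Request:
drive_tool([
  [2.9, -1.5, 0, 0, 0, -3.6, 1],
  [3.0, -1.4, 0, 0, 0, -3.6, 1],
  [3.1, -1.2, 0, 0, 0, -3.6, 1],
  [3.15, -1.0, 0, 0, 0, -3.6, 1],
  [3.2, -0.8, 0, 0, 0, -3.6, 1],
  [3.25, -0.55, 0, 0, 0, -3.6, 1],
  [3.3, -0.35, 0, 0, 0, -3.6, 1],
  [3.3, -0.15, 0, 0, 0, -3.6, 1],
  [3.3, 0.05, 0, 0, 0, -3.6, 1],
  [3.3, 0.25, 0, 0, 0, -3.6, 1],
  [3.25, 0.45, 0, 0, 0, -3.6, 1],
  [3.2, 0.65, 0, 0, 0, -3.6, 1],
  [3.2, 0.9, 0, 0, 0, -3.6, 1],
  [3.1, 1.05, 0, 0, 0, -3.6, 1],
  [3.05, 1.25, 0, 0, 0, -3.6, 1],
  [2.95, 1.45, 0, 0, 0, -3.6, 1],
  [2.85, 1.65, 0, 0, 0, -3.6, 1],
  [2.75, 1.8, 0, 0, 0, -3.8, 1],
  [0, 0, 0, 0, 0, 0, 1],
  [0, 0, 0, 0, 0, 0, 1],
])

```text
time_s: 1.92
tool_pos: [0.6206, -0.1668, 0.2919]
tool_rot: [-180.0, -0.1, 85.3]
force: [-0.8, -0.3, -1.3]
grip_width: 0.0872
```

```bash
python3 - <<'E'
from h import *
o=env.get_obs(); print(o["tool_pos"],o["tool_rot"],o["qpos"].round(1),o["time_s"],o["joint_velocities"].round(1))
c=env.read_camera("wrist"); cv2.imwrite("pics/w1.png",c["img"]); np.savez("w1.npz",mtx=c["mtx"],pose=c["pose"])
E
```

```text
[ 0.62063993 -0.16675771  0.29186652] [-1.79984698e+02 -8.10488578e-02  8.53008941e+01] [ 36.4  20.1 -30.5  83.4  10.2  79.2   0.8] 1.9167 [ 2.4 -1.1  3.1  0.9  1.2  0.3 -0.1]
```

View pics/w1.png

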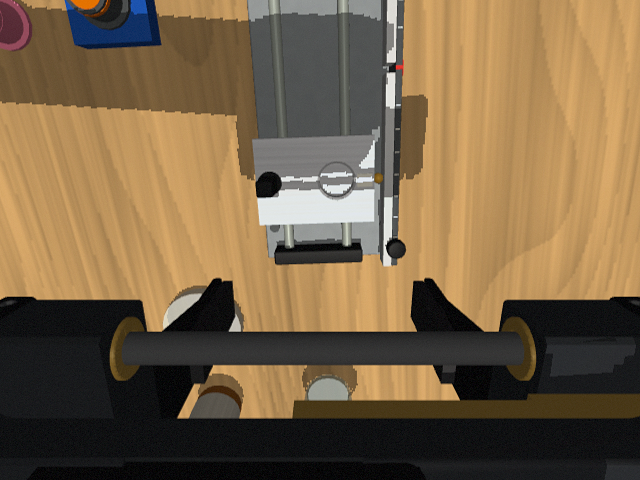

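The wrist view shows the pocket at about (337,180), the handle at (268,185), the ball at (379,179) and the notch with its red mark at (398,67).

```bash
python3 - <<'E'
from h import *
a=cv2.imread("pics/w1.png")
crop(a,245,125,160,115,"pics/w1a.png",5); crop(a,350,40,80,60,"pics/w1b.png",8)
E
```

```text
(no output)
```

View pics/w1a.png

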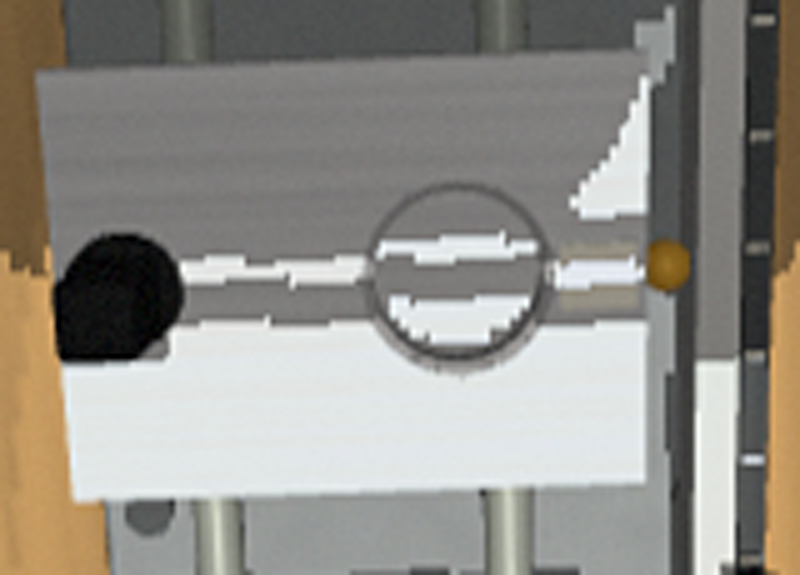

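View pics/w1b.png

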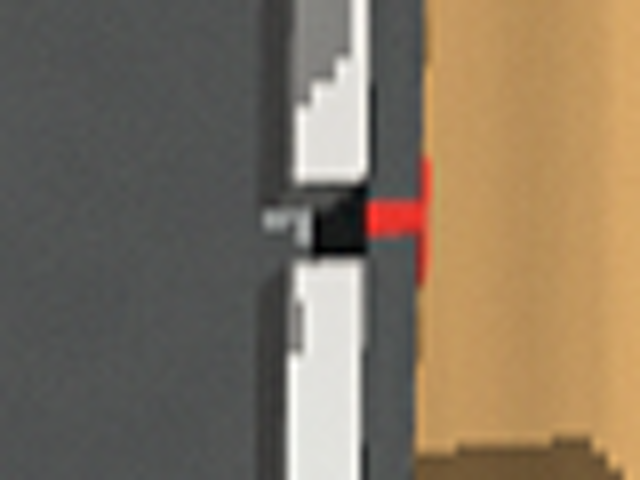

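```bash
python3 - <<'E'
from h import *
np.set_printoptions(precision=4,suppress=True)
c=dict(np.load("w1.npz"))
f=lambda x,y,X,Y,s:(X+(x+.5)/s-.5,Y+(y+.5)/s-.5)
A=lambda x,y:f(x,y,245,125,5)
B=lambda x,y:f(x,y,350,40,8)
C=[ray(c,*A(*p),.044) for p in((38,70),(648,50),(645,484),(75,498))]
print(C)
for i in range(4): 
    d=C[(i+1)%4]-C[i]; print(np.linalg.norm(d),np.degrees(np.arctan2(d[1],d[0])))
pk=ray(c,*A(459,275),.044);print("pocket",pk,"center",np.mean(C,0))
print("handle top",ray(c,*A(120,298),.08),ray(c,*A(120,298),.084))
print("ball",ray(c,*A(668,266),.035),ray(c,*A(668,266),.040))
for z in(.035,.044,.05):
    n=ray(c,*B(295,221),z)
    for yaw in(-4,-5,-6):
        u=np.array([-np.sin(np.radians(yaw)),np.cos(np.radians(yaw)),0]); print(z,n,yaw,(n-pk)@u)
E
```

```text
[array([ 0.5636, -0.0929,  0.044 ]), array([ 0.6724, -0.0985,  0.044 ]), array([ 0.6686, -0.1783,  0.044 ]), array([ 0.5597, -0.1721,  0.044 ])]
0.10891876333755536 -2.9174078562361117
0.07994577221768681 -92.74549508539656
0.10907180271306466 176.72198412570137
0.0792589910400642 87.14692482347132
pocket [ 0.636  -0.1356  0.044 ] center [ 0.6161 -0.1354  0.044 ]
handle top [ 0.5788 -0.1294  0.08  ] [ 0.5795 -0.1288  0.084 ]
ball [ 0.6758 -0.1385  0.035 ] [ 0.6751 -0.1377  0.04  ]
0.035 [ 0.6865 -0.0432  0.035 ] -4 0.09565637837558488
0.035 [ 0.6865 -0.0432  0.035 ] -5 0.09640869196291052
0.035 [ 0.6865 -0.0432  0.035 ] -6 0.09713163852873227
0.044 [ 0.685  -0.0443  0.044 ] -4 0.09447121726474772
0.044 [ 0.685  -0.0443  0.044 ] -5 0.0951982978297122
0.044 [ 0.685  -0.0443  0.044 ] -6 0.09589638007095111
0.05 [ 0.6839 -0.045   0.05  ] -4 0.09368110985752295
0.05 [ 0.6839 -0.045   0.05  ] -5 0.09439136840757997
0.05 [ 0.6839 -0.045   0.05  ] -6 0.09507287443243033
```

```bash
python3 -c "
from h import *
rows([.45,.04,.25],87,8,1)"
```

```text
now [ 0.6197 -0.1692  0.2918] [-1.7995e+02  1.0000e-02  8.5100e+01] t 1.97
[[2.42, -2.34, 0.52, -0.01, 0.0, -0.24, 1.0], [2.43, -2.33, 0.52, -0.01, 0.0, -0.24, 1.0], [2.44, -2.32, 0.52, -0.01, 0.0, -0.24, 1.0], [2.45, -2.31, 0.52, -0.01, 0.0, -0.24, 1.0], [2.46, -2.3, 0.52, -0.01, 0.0, -0.24, 1.0], [2.47, -2.29, 0.52, -0.01, 0.0, -0.24, 1.0], [2.48, -2.28, 0.52, -0.01, 0.0, -0.24, 1.0], [2.49, -2.27, 0.52, -0.01, 0.0, -0.24, 1.0]]
```

Request:
drive_tool([
  [2.45, -2.3, 0.5, 0, 0, -0.25, 1],
  [2.45, -2.3, 0.5, 0, 0, -0.25, 1],
  [2.45, -2.3, 0.5, 0, 0, -0.25, 1],
  [2.45, -2.3, 0.5, 0, 0, -0.25, 1],
  [2.45, -2.3, 0.5, 0, 0, -0.25, 1],
  [2.45, -2.3, 0.5, 0, 0, -0.25, 1],
  [2.45, -2.3, 0.6, 0, 0, -0.25, 1],
  [2.45, -2.3, 0.6, 0, 0, -0.25, 1],
  [0, 0, 0, 0, 0, 0, 1],
  [0, 0, 0, 0, 0, 0, 1],
  [0, 0, 0, 0, 0, 0, 1],
])

```text
time_s: 2.88
tool_pos: [0.4503, 0.0371, 0.2507]
tool_rot: [179.9, 0.1, 86.9]
force: [0.3, 0.3, -0.2]
grip_width: 0.0871
```

```bash
python3 - <<'E'
from h import *
c=env.read_camera("wrist"); cv2.imwrite("pics/w2.png",c["img"]); np.savez("w2.npz",mtx=c["mtx"],pose=c["pose"])
o=env.get_obs(); print(o["tool_pos"],o["tool_rot"],o["qpos"].round(1),o["time_s"],o["joint_velocities"].round(1))
E
```

```text
[0.45067213 0.0370641  0.25068885] [1.79931469e+02 4.27940965e-02 8.68490760e+01] [ 32.6  -3.7 -38.8 111.9  -2.4  70.9  -8.5] 2.9333 [-0.   1.   0.  -0.6 -0.2  0.1 -0.1]
```

View pics/w2.png

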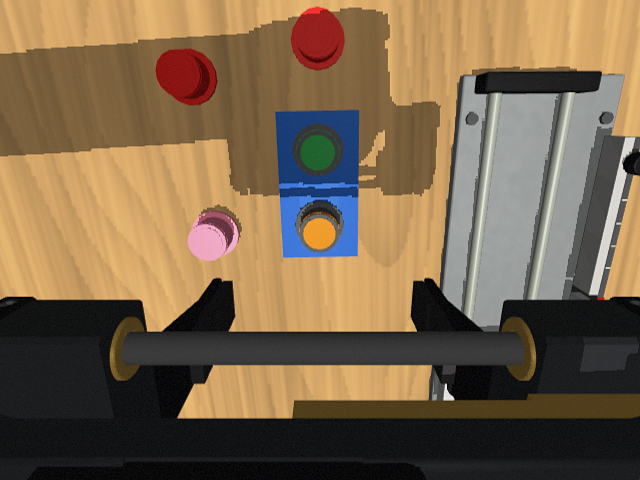

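The green glass centre is at (318,152), amber at (319,233), and the tray corners are at (276,111), (358,111), (358,257) and (283,258).

```bash
python3 - <<'E'
from h import *
np.set_printoptions(precision=4,suppress=True)
c=dict(np.load("w2.npz"));a=cv2.imread("pics/w2.png")
h=cv2.cvtColor(a,cv2.COLOR_BGR2HSV)
def cen(lo,hi):
    m=cv2.inRange(h,lo,hi)[60:280,240:400]; ys,xs=np.nonzero(m);print(len(xs),xs.min()+240,xs.max()+240,ys.min()+60,ys.max()+60); return (xs.min()+xs.max())/2+240,(ys.min()+ys.max())/2+60
print("green",g:=cen((40,120,60),(85,255,255)),ray(c,*g,.05))
print("amber",g:=cen((8,200,180),(25,255,255)),ray(c,*g,.05))
C=[ray(c,*p,.02) for p in((275.5,111),(358.5,110.5),(358,257),(283,258))]
print(C,np.mean(C,0))
o=env.get_obs();print(o["tool_rot"])
E
```

```text
969 296 338 130 169
green (np.float64(317.0), np.float64(149.5)) [0.4498 0.0992 0.05  ]
735 304 334 212 248
amber (np.float64(319.0), np.float64(230.0)) [0.4475 0.0342 0.05  ]
[array([0.4167, 0.1301, 0.02  ]), array([0.4855, 0.1267, 0.02  ]), array([ 0.4817, -0.0028,  0.02  ]), array([0.4116, 0.0001, 0.02  ])] [0.4489 0.0635 0.02  ]
[179.9315   0.0428  86.8491]
```

```bash
python3 -c "
from h import *
rows([.45,.0975,.25],88,2,1);rows([.45,.0975,.097],88,1,1)"
```

```text
now [0.4507 0.0371 0.2507] [1.7993e+02 4.0000e-02 8.6850e+01] t 2.93
[[3.02, -0.2, 0.03, 0.03, 0.02, -0.58, 1.0], [3.02, -0.17, 0.03, 0.03, 0.02, -0.58, 1.0]]
now [0.4507 0.0371 0.2507] [1.7993e+02 4.0000e-02 8.6850e+01] t 2.93
[[6.04, -0.42, 15.36, 0.07, 0.04, -1.15, 1.0]]
```

Request:
drive_tool([
  [2, -0.1, 0, 0, 0, -0.4, 1],
  [2, -0.1, 0, 0, 0, -0.4, 1],
  [2, -0.1, 1, 0, 0, -0.4, 1],
  [0, 0, 3, 0, 0, 0, 1],
  [0, 0, 3, 0, 0, 0, 1],
  [0, 0, 3, 0, 0, 0, 1],
  [0, 0, 2.5, 0, 0, 0, 1],
  [0, 0, 1.5, 0, 0, 0, 1],
  [0, 0, 1, 0, 0, 0, 1],
  [0, 0, 0, 0, 0, 0, 1],
  [0, 0, 0, 0, 0, 0, 1],
  [0, 0, 0, 0, 0, 0, 1],
])

```text
time_s: 3.93
tool_pos: [0.451, 0.0989, 0.1013]
tool_rot: [179.9, -0.0, 88.2]
force: [0.2, 0.1, 0.2]
grip_width: 0.087
```

```bash
python3 - <<'E'
from h import *
c=env.read_camera("wrist"); cv2.imwrite("pics/w3.png",c["img"])
o=env.get_obs(); print(o["tool_pos"],o["tool_rot"],o["qpos"].round(1),o["time_s"],o["force"])
print(proj(c,[.45,.0975,.05]))
E
```

```text
[0.45102864 0.09897664 0.10147355] [ 1.79857272e+02 -6.25065043e-03  8.81975707e+01] [ 25.7  10.4 -43.7 119.7   9.   53.  -24.8] 3.9833 [ 0.18401386 -0.01429157  0.15231735]
[320.50720369 322.23651985]
```

View pics/w3.png

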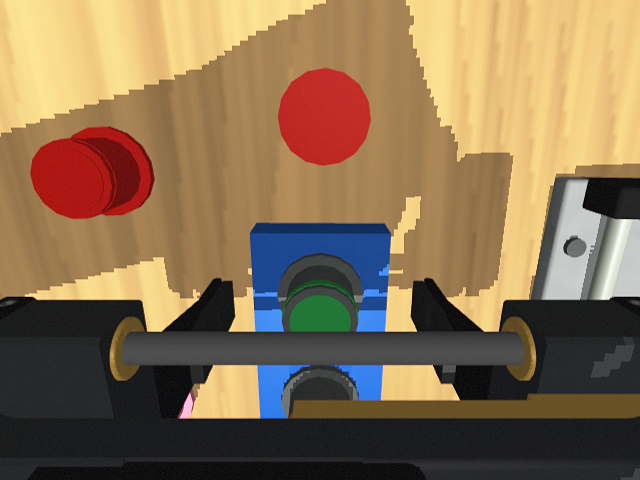

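```bash
python3 - <<'E'
from h import *
a=cv2.imread("pics/w3.png"); crop(a,270,240,110,95,"pics/w3a.png",7)
c=env.read_camera("wrist")
for y in(.0955,.0965,.0975): print(y,proj(c,[.45,y,.05]),proj(c,[.45,y+.0135,.05]),proj(c,[.45,y+.017,.05]),proj(c,[.45,y+.022,.024]))
E
```

```text
0.0955 [320.55681155 326.21034417] [319.50430654 298.49520961] [319.22262201 291.0777392 ] [319.14931373 258.55884705]
0.0965 [320.48064504 324.2046862 ] [319.42420569 296.38595032] [319.14145136 288.94030946] [319.07857105 256.64535643]
0.0975 [320.40419715 322.19161864] [319.34380135 294.26869943] [319.05997111 286.79472734] [319.00759368 254.72551766]
```

View pics/w3a.png

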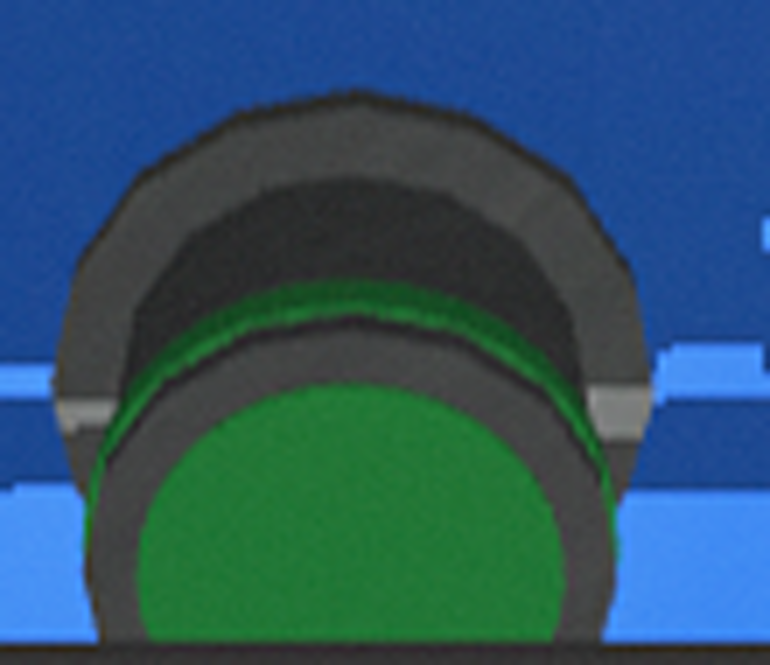

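Request:
drive_tool([
  [-0.1, -0.1, 0.25, 0, 0, 0, 1],
  [0, 0, 0.25, 0, 0, 0, 1],
  [0, 0, 0, 0, 0, 0, 1],
  [0, 0, 0, 0, 0, 0, 0],
  [0, 0, 0, 0, 0, 0, 0],
  [0, 0, 0, 0, 0, 0, 0],
  [0, 0, 0, 0, 0, 0, 0],
  [0, 0, 0, 0, 0, 0, 0],
  [0, 0, 0, 0, 0, 0, 0],
  [0, 0, 0, 0, 0, 0, 0],
  [0, 0, 0, 0, 0, 0, 0],
], force=25)

```text
time_s: 4.95
tool_pos: [0.4487, 0.0981, 0.0952]
tool_rot: [-180.0, 0.0, 88.2]
force: [1.4, -0.8, 0.3]
grip_width: 0.0414
```

Request:
drive_tool([
  [0, 0, 0, 0, 0, 0, 0],
  [0, 0, 0, 0, 0, 0, 0],
  [0, 0, 0, 0, 0, 0, 0],
  [0, 0, 0, 0, 0, 0, 0],
  [0, 0, 0, 0, 0, 0, 0],
  [0, 0, 0, 0, 0, 0, 0],
])

```text
time_s: 5.45
tool_pos: [0.4488, 0.0981, 0.0952]
tool_rot: [180.0, 0.0, 88.2]
force: [1.1, 0.2, -0.5]
grip_width: 0.0334
```

```bash
python3 -c "
from h import *
rows([.449,.098,.22],88,4,0);rows([.636,-.1355,.22],87,9,0)"
```

```text
now [0.4488 0.0981 0.0952] [179.99   0.    88.24] t 5.45
[[-0.0, 0.0, -3.12, 0.0, 0.0, 0.06, 0.0], [-0.0, 0.0, -3.12, 0.0, 0.0, 0.06, 0.0], [-0.0, 0.0, -3.12, 0.0, 0.0, 0.06, 0.0], [-0.0, 0.0, -3.12, 0.0, 0.0, 0.06, 0.0]]
now [0.4488 0.0981 0.0952] [179.99   0.    88.24] t 5.45
[[-2.53, 2.16, -1.39, 0.0, 0.0, 0.14, 0.0], [-2.53, 2.16, -1.39, 0.0, 0.0, 0.14, 0.0], [-2.52, 2.17, -1.39, 0.0, 0.0, 0.14, 0.0], [-2.51, 2.18, -1.39, 0.0, 0.0, 0.14, 0.0], [-2.51, 2.18, -1.39, 0.0, 0.0, 0.14, 0.0], [-2.5, 2.19, -1.39, 0.0, 0.0, 0.14, 0.0], [-2.5, 2.19, -1.39, 0.0, 0.0, 0.14, 0.0], [-2.49, 2.2, -1.39, 0.0, 0.0, 0.14, 0.0], [-2.49, 2.21, -1.39, 0.0, 0.0, 0.14, 0.0]]
```

Request:
drive_tool([
  [0, 0, -1, 0, 0, 0, 0],
  [0, 0, -2.5, 0, 0, 0, 0],
  [0, 0, -3, 0, 0, 0, 0],
  [0, 0, -3, 0, 0, 0, 0],
  [0, 0, -3, 0, 0, 0, 0],
  [-2.5, 2.2, 0, 0, 0, 0.15, 0],
  [-2.5, 2.2, 0, 0, 0, 0.15, 0],
  [-2.5, 2.2, 0, 0, 0, 0.15, 0],
  [-2.5, 2.2, 0, 0, 0, 0.15, 0],
  [-2.5, 2.2, 0, 0, 0, 0.15, 0],
  [-2.5, 2.2, 0, 0, 0, 0.15, 0],
  [-2.5, 2.2, 0, 0, 0, 0.15, 0],
  [-2.5, 2.2, 0, 0, 0, 0.15, 0],
  [-2.5, 2.1, 0, 0, 0, 0, 0],
  [0, 0, 0, 0, 0, 0, 0],
  [0, 0, 0, 0, 0, 0, 0],
  [0, 0, 0, 0, 0, 0, 0],
])

```text
time_s: 6.87
tool_pos: [0.6358, -0.1338, 0.2203]
tool_rot: [-179.9, -0.1, 87.1]
force: [-0.3, 1.0, -0.6]
grip_width: 0.0334
```

```bash
python3 - <<'E'
from h import *
c=env.read_camera("wrist"); cv2.imwrite("pics/w4.png",c["img"]); np.savez("w4.npz",mtx=c["mtx"],pose=c["pose"])
c=env.read_camera("scene"); cv2.imwrite("pics/s4.png",c["img"])
o=env.get_obs(); print(o["tool_pos"],o["tool_rot"],o["qpos"].round(1),o["time_s"],o["force"],o["grip_width"])
E
```

```text
[ 0.6357927  -0.13292354  0.22069641] [-1.79978709e+02 -3.36912133e-02  8.71727894e+01] [ 35.4  24.2 -33.7  87.5  13.8  72.5  -3. ] 6.9667 [-0.22544288  1.37534185 -0.68723387] 0.0335889374687003
```

View pics/w4.png

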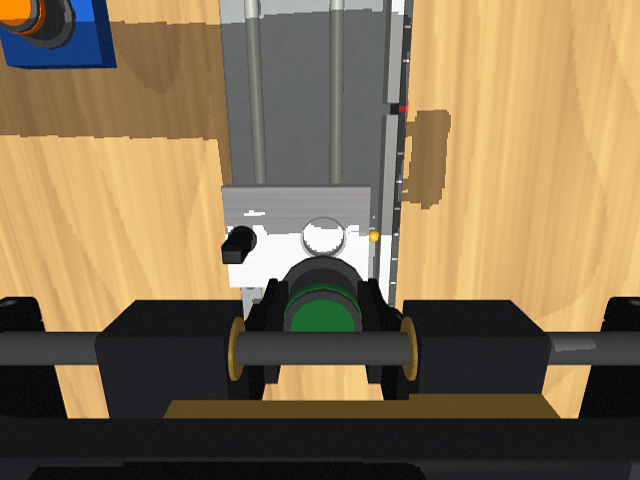

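View pics/s4.png

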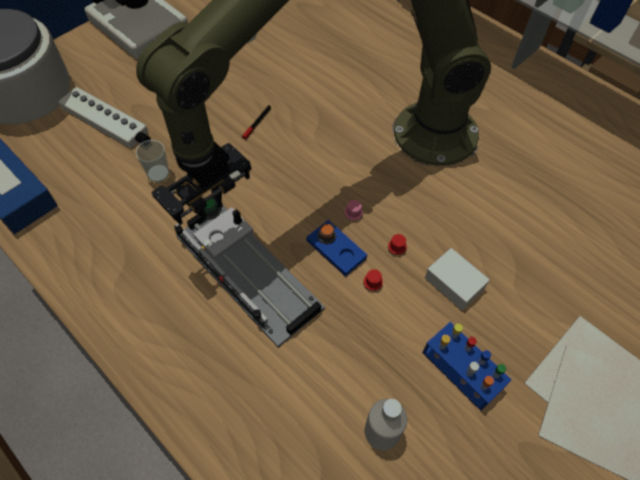

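```bash
python3 - <<'E'
from h import *
a=cv2.imread("pics/w4.png"); crop(a,215,175,200,125,"pics/w4a.png",4); crop(a,370,85,60,45,"pics/w4b.png",12)
E
```

```text
(no output)
```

View pics/w4a.png

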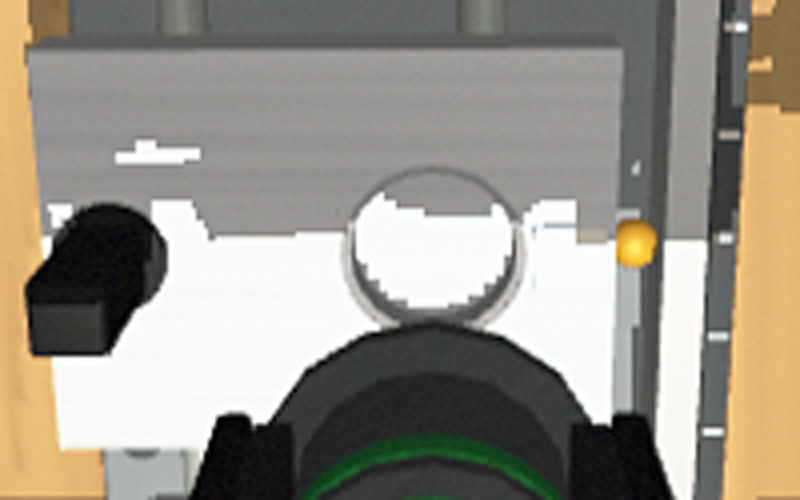

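View pics/w4b.png

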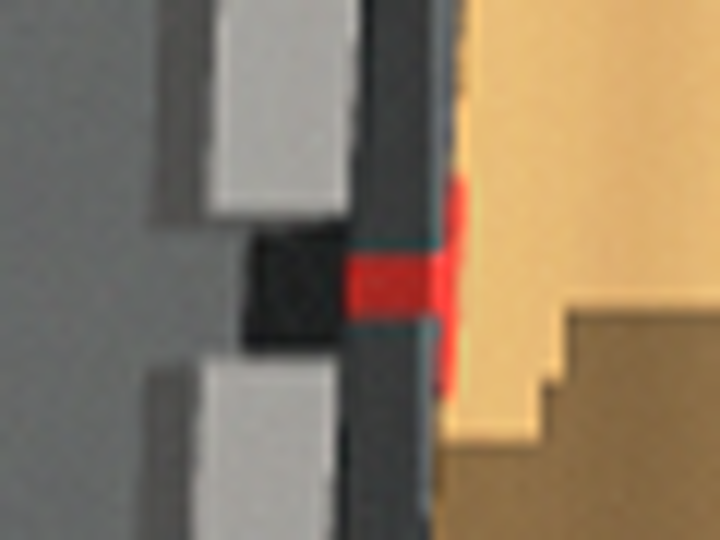

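```bash
python3 - <<'E'
from h import *
np.set_printoptions(precision=4,suppress=True)
c=dict(np.load("w4.npz"))
f=lambda x,y,X,Y,s:(X+(x+.5)/s-.5,Y+(y+.5)/s-.5)
A=lambda x,y:f(x,y,215,175,4)
B=lambda x,y:f(x,y,370,85,12)
C=[ray(c,*A(*p),.044) for p in((32,48),(622,48),(612,449),(62,449))]
print(C,np.mean(C,0))
for i in range(4): 
    d=C[(i+1)%4]-C[i]; print(np.linalg.norm(d),np.degrees(np.arctan2(d[1],d[0])))
for v in (252,255,258):print("pocket",ray(c,*A(434,v),.044))
pk=ray(c,*A(434,255),.044)
u=R.from_euler("z",-3,degrees=True).apply([0,1,0]);w=R.from_euler("z",-3,degrees=True).apply([1,0,0])
hp=pk-.062*w; print("handle exp",hp, "proj foot",proj(c,hp),"top",proj(c,hp+[0,0,.036]))
print("meas top px",A(67,330),ray(c,*A(67,330),.08),"collar",ray(c,*A(108,255),.044))
for z in(.035,.044,.05):
    n=ray(c,*B(205,286),z); print(z,n,(n-pk)@u,(n-pk)@w)
print("pocket ring top edge/proj", proj(c,pk+.016*u),A(434,165),proj(c,pk-.016*w),A(343,255))
E
```

```text
[array([ 0.5644, -0.0924,  0.044 ]), array([ 0.6723, -0.098 ,  0.044 ]), array([ 0.6692, -0.1782,  0.044 ]), array([ 0.5598, -0.1726,  0.044 ])] [ 0.6164 -0.1353  0.044 ]
0.1080341304458155 -2.951888925729239
0.08024931551307718 -92.17502063951562
0.10961726066802864 177.05977091897486
0.08026577312366603 86.69471645966799
pocket [ 0.6359 -0.1353  0.044 ]
pocket [ 0.6359 -0.1359  0.044 ]
pocket [ 0.6358 -0.1365  0.044 ]
handle exp [ 0.574  -0.1326  0.044 ] proj foot [242.0264 238.3022] top [230.7536 254.3772]
meas top px (231.375, 257.125) [ 0.5741 -0.1346  0.08  ] collar [ 0.5736 -0.1327  0.044 ]
0.035 [ 0.6858 -0.0442  0.035 ] 0.09420309286359999 0.04508587863401116
0.044 [ 0.6843 -0.0444  0.044 ] 0.09387198199737506 0.04360473109895773
0.05 [ 0.6833 -0.0446  0.05  ] 0.09365124141989181 0.042617299408922185
pocket ring top edge/proj [323.1526 218.0631] (323.125, 215.875) [302.1949 238.3562] (300.375, 238.375)
```

```bash
python3 - <<'E'
from h import *
c=dict(np.load("w4.npz")); t=np.array([.6358,-.1329,0]); 
w=R.from_euler("z",-3,degrees=True)
for d in (-.001,0,.001): print(d,proj(c,t+w.apply([0,.022+d,0])+[0,0,.1495]))
print("meas (323.6,256.1)", proj(c,t+w.apply([0,.017,0])+[0,0,.1755]),"meas barrel top edge rear 175+458/4")
rows([.636,-.1355,.22],87,1,0)
E
```

```text
-0.001 [322.96062083 256.94872252]
0 [322.9630982  254.94873296]
0.001 [322.9655841  252.94185494]
meas (323.6,256.1) [322.9957787  288.50168103] meas barrel top edge rear 175+458/4
now [ 0.6358 -0.1329  0.2207] [-1.7998e+02 -3.0000e-02  8.7170e+01] t 6.97
[[-0.26, 0.03, 0.07, -0.02, -0.03, 0.17, 0.0]]
```

Request:
drive_tool([
  [-0.25, 0, 1, 0, 0, 0.15, 0],
  [0, 0, 2.5, 0, 0, 0, 0],
  [0, 0, 2.5, 0, 0, 0, 0],
  [0, 0, 1.5, 0, 0, 0, 0],
  [0, 0, 1, 0, 0, 0, 0],
  [0, 0, 0, 0, 0, 0, 0],
  [0, 0, 0, 0, 0, 0, 0],
  [0, 0, 0, 0, 0, 0, 0],
  [0, 0, 0, 0, 0, 0, 0],
])

```text
time_s: 7.72
tool_pos: [0.6371, -0.1372, 0.1369]
tool_rot: [179.8, 0.0, 86.9]
force: [0.8, -0.1, -1.9]
grip_width: 0.0332
```

```bash
python3 - <<'E'
from h import *
c=env.read_camera("wrist"); cv2.imwrite("pics/w5.png",c["img"]); np.savez("w5.npz",mtx=c["mtx"],pose=c["pose"])
d=env.read_camera("side"); crop(d["img"],290,190,90,70,"pics/d5.png",8)
s=env.read_camera("scene"); crop(s["img"],165,180,100,75,"pics/s5.png",8)
o=env.get_obs(); print(o["tool_pos"],o["tool_rot"],o["time_s"],o["force"],o["grip_width"])
E
```

```text
[ 0.63672184 -0.1373388   0.13629521] [1.79904850e+02 2.94296461e-02 8.68933993e+01] 7.8667 [-0.06947457 -0.15233488 -0.53721843] 0.03373481512863387
```

View pics/w5.png

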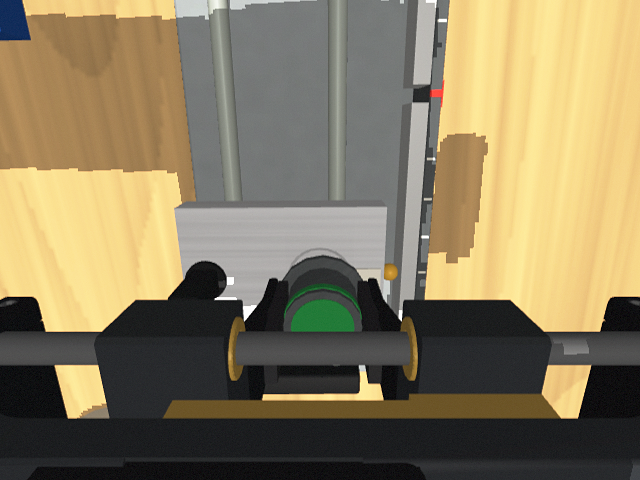

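View pics/s5.png

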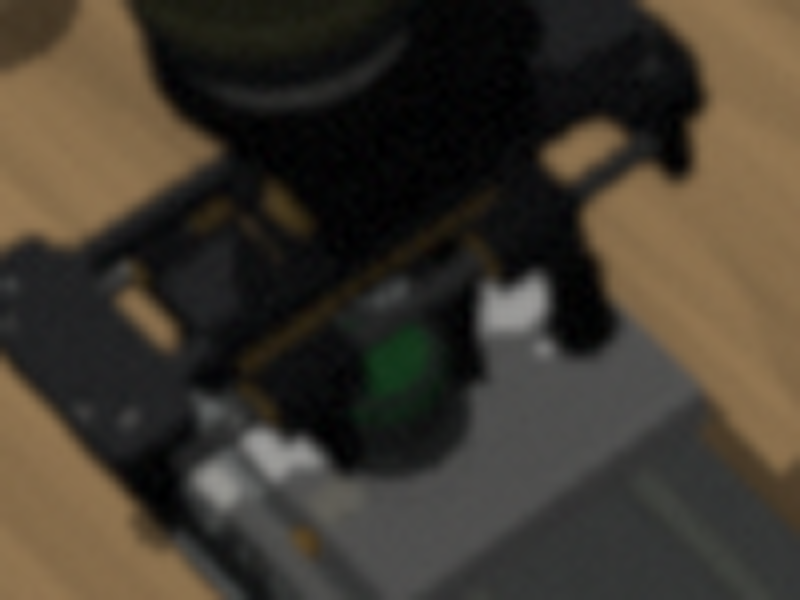

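View pics/d5.png

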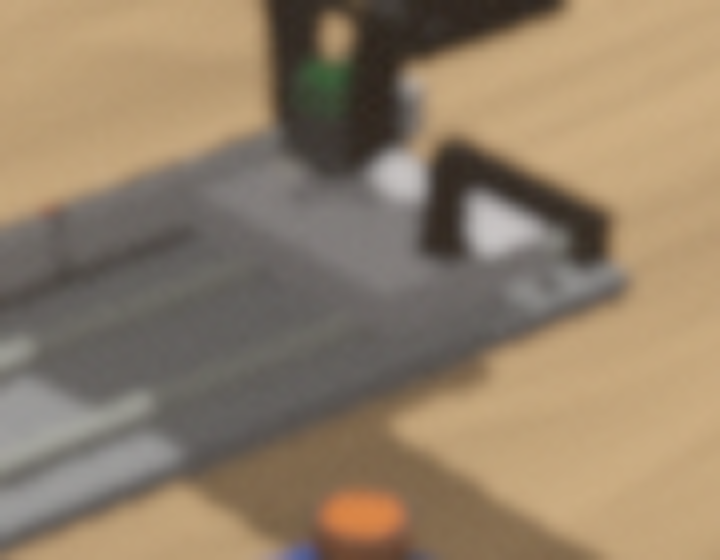

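```bash
python3 - <<'E'
from h import *
a=cv2.imread("pics/w5.png"); crop(a,265,190,140,110,"pics/w5a.png",5)
c=dict(np.load("w5.npz"));w=R.from_euler("z",-3,degrees=True)
pk=np.array([.636,-.1355,.044])
print(proj(c,pk+w.apply([0,.016,0])),proj(c,pk+w.apply([-.016,0,0])))
rows([.636,-.1355,.120],87,1,0)
E
```

```text
[319.97415723 249.6074323 ] [290.68252764 277.47918979]
now [ 0.6367 -0.1373  0.1363] [1.799e+02 3.000e-02 8.689e+01] t 7.87
[[0.18, -0.08, 1.63, 0.1, 0.03, -0.11, 0.0]]
```

View pics/w5a.png

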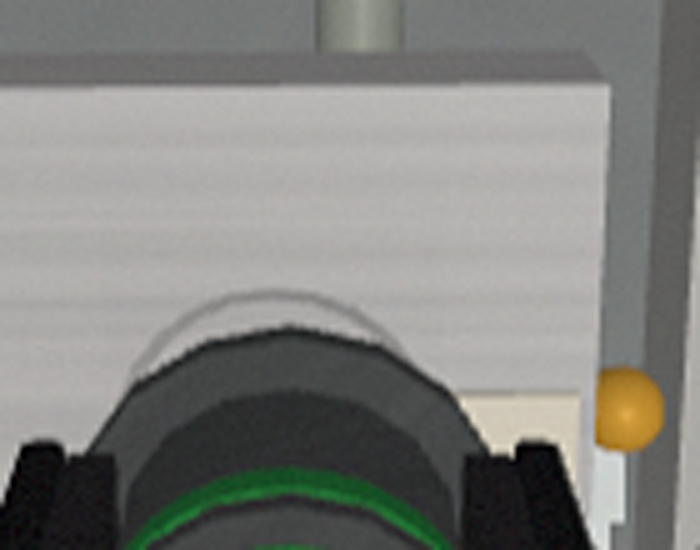

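Request:
drive_tool([
  [0.2, -0.1, 0, 0, 0, 0, 0],
  [0, 0, 0.3, 0, 0, 0, 0],
  [0, 0, 0.3, 0, 0, 0, 0],
  [0, 0, 0.3, 0, 0, 0, 0],
  [0, 0, 0, 0, 0, 0, 0],
  [0, 0, 0, 0, 0, 0, 0],
])

```text
time_s: 8.37
tool_pos: [0.635, -0.1353, 0.1257]
tool_rot: [-180.0, -0.0, 86.9]
force: [-0.4, 1.0, -1.5]
grip_width: 0.0334
```

Request:
drive_tool([
  [0, 0, 0.2, 0, 0, 0, 0],
  [0, 0, 0.2, 0, 0, 0, 0],
  [0, 0, 0.2, 0, 0, 0, 0],
  [0, 0, 0, 0, 0, 0, 0],
  [0, 0, 0, 0, 0, 0, 0],
  [0, 0, 0, 0, 0, 0, 0],
])

```text
time_s: 8.87
tool_pos: [0.6353, -0.1353, 0.1203]
tool_rot: [180.0, 0.0, 86.9]
force: [0.9, 1.1, -0.7]
grip_width: 0.0335
```

Request:
drive_tool([
  [0, 0, 0.1, 0, 0, 0, 0],
  [0, 0, 0.1, 0, 0, 0, 0],
  [0, 0, 0, 0, 0, 0, 0],
  [0, 0, 0, 0, 0, 0, 0],
])

```text
time_s: 9.2
tool_pos: [0.6355, -0.1352, 0.1192]
tool_rot: [180.0, 0.0, 86.9]
force: [-1.8, 0.9, 5.8]
grip_width: 0.0335
```

Request:
drive_tool([
  [0, 0, 0, 0, 0, 0, 0.55],
  [0, 0, 0, 0, 0, 0, 0.55],
  [0, 0, 0, 0, 0, 0, 0.55],
  [0, 0, 0, 0, 0, 0, 0.55],
  [0, 0, 0, 0, 0, 0, 0.55],
  [0, 0, 0, 0, 0, 0, 0.55],
])

```text
time_s: 9.7
tool_pos: [0.6352, -0.1352, 0.118]
tool_rot: [-180.0, -0.0, 86.9]
force: [-0.3, 0.2, -0.9]
grip_width: 0.0475
```

Request:
drive_tool([
  [0, 0, -1, 0, 0, 0, 0.55],
  [0, 0, -3, 0, 0, 0, 0.55],
  [0, 0, -3, 0, 0, 0, 0.55],
  [-2, 0, -2, 0, 0, 0, 0.55],
  [-2, 0, 0, 0, 0, 0, 0.55],
  [0, 0, 0, 0, 0, 0, 0.55],
  [0, 0, 0, 0, 0, 0, 0.55],
])

```text
time_s: 10.28
tool_pos: [0.6328, -0.1771, 0.2089]
tool_rot: [180.0, 0.1, 86.7]
force: [0.3, -0.0, -0.3]
grip_width: 0.048
```

```bash
python3 - <<'E'
from h import *
c=env.read_camera("wrist"); cv2.imwrite("pics/w6.png",c["img"]); np.savez("w6.npz",mtx=c["mtx"],pose=c["pose"])
s=env.read_camera("scene")
print("reagent",ray(s,198,138,.06),"beaker",ray(s,154,162,.045),ray(s,228,166,.015))
rows([.574,-.1326,.21],-3,14,.55)
E
```

```text
reagent [ 0.48712729 -0.38077079  0.06      ] beaker [ 0.60695188 -0.40812513  0.045     ] [ 0.47221797 -0.29093144  0.015     ]
now [ 0.6329 -0.1741  0.208 ] [-1.7996e+02 -6.0000e-02  8.6930e+01] t 10.38
[[0.27, -0.44, -0.01, -0.01, -0.0, 6.42, 0.55], [0.22, -0.46, -0.01, -0.01, -0.0, 6.42, 0.55], [0.17, -0.49, -0.01, -0.01, -0.0, 6.42, 0.55], [0.11, -0.5, -0.01, -0.01, -0.0, 6.42, 0.55], [0.06, -0.51, -0.01, -0.01, -0.0, 6.42, 0.55], [-0.0, -0.51, -0.01, -0.01, -0.0, 6.42, 0.55], [-0.06, -0.51, -0.01, -0.01, -0.0, 6.42, 0.55], [-0.11, -0.5, -0.01, -0.01, -0.0, 6.42, 0.55], [-0.17, -0.49, -0.01, -0.01, -0.0, 6.42, 0.55], [-0.22, -0.46, -0.01, -0.01, -0.0, 6.42, 0.55], [-0.27, -0.44, -0.01, -0.01, -0.0, 6.42, 0.55], [-0.32, -0.4, -0.01, -0.01, -0.0, 6.42, 0.55], [-0.36, -0.36, -0.01, -0.01, -0.0, 6.42, 0.55], [-0.4, -0.32, -0.01, -0.01, -0.0, 6.42, 0.55]]
```

View pics/w6.png

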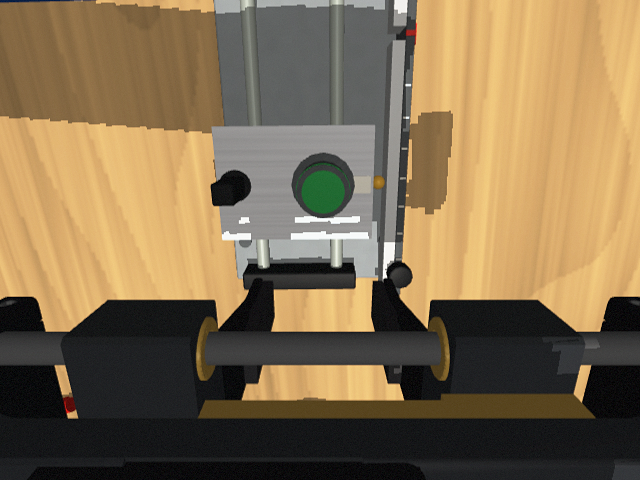

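```bash
python3 - <<'E'
from h import *
np.set_printoptions(precision=4,suppress=True)
a=cv2.imread("pics/w6.png"); crop(a,200,115,190,130,"pics/w6a.png",4)
c=dict(np.load("w6.npz"))
print(proj(c,[.636,-.1355,.074]),proj(c,[.636,-.1355,.078]),proj(c,[.636,-.1355,.048]),ray(c,323,191,.074))
for dx,dy in((-.007,-.007),(.007,-.007),(.007,.007),(-.007,.007)): print("post",proj(c,[.574+dx,-.1326+dy,.044]),proj(c,[.574+dx,-.1326+dy,.08]))
E
```

```text
[323.7067 190.7211] [323.736  191.8872] [323.538  184.0007] [ 0.6356 -0.1356  0.074 ]
post [226.1775 194.5472] [211.5028 205.608 ]
post [245.9264 193.4055] [234.2646 204.3025]
post [243.5028 173.4507] [231.2413 181.4369]
post [223.4325 174.6289] [208.0514 182.7908]
```

View pics/w6a.png

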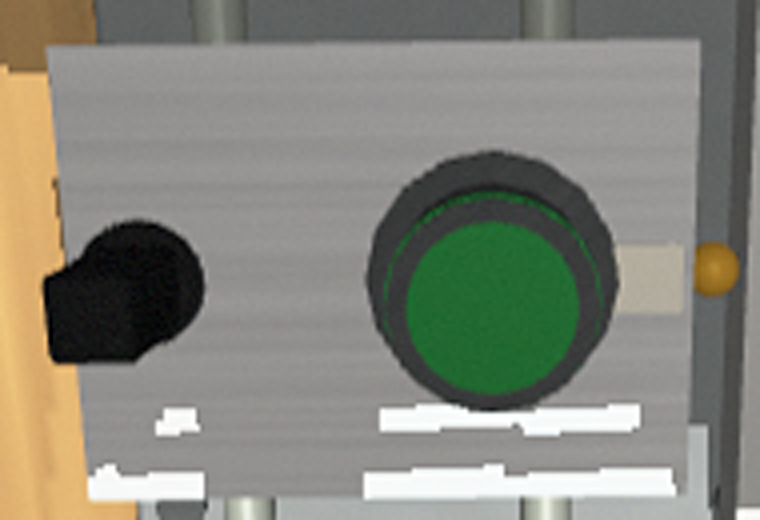

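The cell looks seated: the glass centre reads (0.6356, -0.1356) at z 0.074, against an expected (0.636, -0.1355). Next I'll turn and go over the handle.

Request:
drive_tool([
  [0.27, -0.44, 0, 0, 0, 6.4, 0.55],
  [0.22, -0.46, 0, 0, 0, 6.4, 0.55],
  [0.17, -0.49, 0, 0, 0, 6.4, 0.55],
  [0.11, -0.5, 0, 0, 0, 6.4, 0.55],
  [0.06, -0.5, 0, 0, 0, 6.4, 0.55],
  [0, -0.5, 0, 0, 0, 6.4, 0.55],
  [-0.06, -0.5, 0, 0, 0, 6.4, 0.55],
  [-0.11, -0.5, 0, 0, 0, 6.4, 0.55],
  [-0.17, -0.5, 0, 0, 0, 6.4, 0.55],
  [-0.22, -0.46, 0, 0, 0, 6.4, 0.55],
  [-0.27, -0.44, 0, 0, 0, 6.4, 0.55],
  [-0.32, -0.4, 0, 0, 0, 6.4, 0.55],
  [-0.36, -0.36, 0, 0, 0, 6.4, 0.55],
  [-0.4, -0.32, 0, 0, 0, 6.7, 0.55],
  [0, 0, 0, 0, 0, 0, 0.55],
  [0, 0, 0, 0, 0, 0, 0.55],
  [0, 0, 0, 0, 0, 0, 0.55],
])

```text
time_s: 11.8
tool_pos: [0.5746, -0.1333, 0.208]
tool_rot: [-180.0, 0.0, -2.8]
force: [0.1, -0.3, 0.1]
grip_width: 0.0479
```

```bash
python3 - <<'E'
from h import *
c=env.read_camera("wrist"); cv2.imwrite("pics/w7.png",c["img"]); np.savez("w7.npz",mtx=c["mtx"],pose=c["pose"])
o=env.get_obs(); print(o["qpos"].round(1))
rows([.574,-.133,.121],-3,1,.55)
print(proj(c,[.574,-.133,.08]),proj(c,[.574,-.133,.044]))
E
```

```text
[ 28.2  15.6 -20.7  97.5   5.9  68.  -86.8]
now [ 0.5747 -0.1336  0.208 ] [-1.7999e+02  1.0000e-02 -2.8400e+00] t 11.85
[[-0.07, -0.05, 8.7, -0.01, 0.01, 0.16, 0.55]]
[322.13008266 258.51426222] [322.18093992 241.1185163 ]
```

View pics/w7.png

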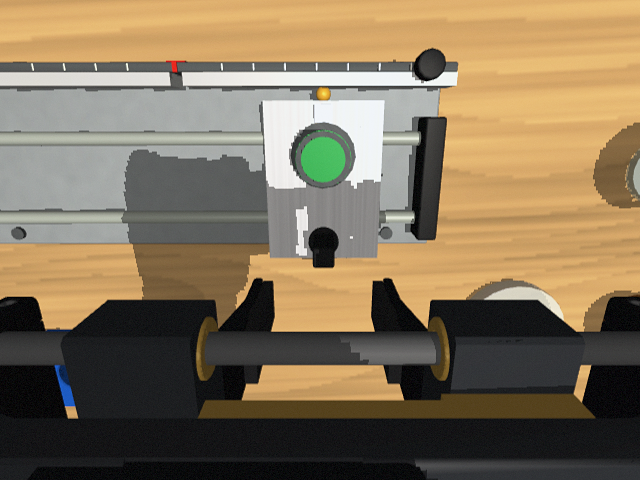

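Request:
drive_tool([
  [-0.05, -0.1, 2, 0, 0, 0.1, 0.55],
  [0, 0, 2.5, 0, 0, 0, 0.55],
  [0, 0, 2.2, 0, 0, 0, 0.55],
  [0, 0, 1.2, 0, 0, 0, 0.55],
  [0, 0, 0.6, 0, 0, 0, 0.55],
  [0, 0, 0, 0, 0, 0, 0.55],
  [0, 0, 0, 0, 0, 0, 0.55],
  [0, 0, 0, 0, 0, 0, 0.55],
])

```text
time_s: 12.52
tool_pos: [0.5751, -0.1332, 0.1247]
tool_rot: [180.0, -0.1, -3.1]
force: [0.9, 0.7, -0.0]
grip_width: 0.0479
```

```bash
python3 - <<'E'
from h import *
a=cv2.imread("pics/w7.png"); crop(a,160,55,180,60,"pics/w7a.png",4)
c=env.read_camera("wrist"); cv2.imwrite("pics/w8.png",c["img"]); np.savez("w8.npz",mtx=c["mtx"],pose=c["pose"])
o=env.get_obs(); print(o["tool_pos"],o["tool_rot"],o["force"])
E
```

```text
[ 0.57510378 -0.13318103  0.12476011] [ 1.79965350e+02 -1.50065914e-01 -3.10103332e+00] [-0.0027332   0.32078059  0.67999942]
```

View pics/w7a.png

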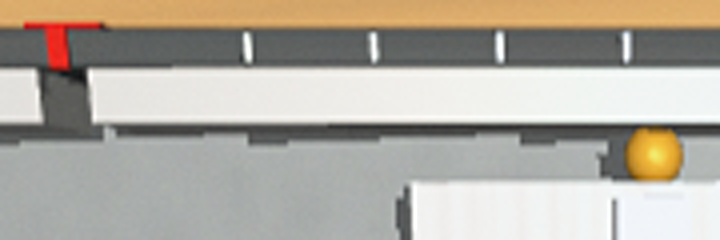

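View pics/w8.png

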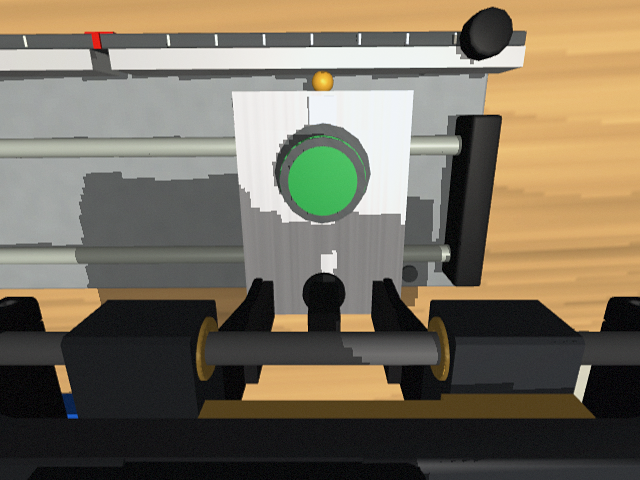

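Request:
drive_tool([
  [-0.1, 0, 0.35, 0, 0, 0, 0.55],
  [0, 0, 0, 0, 0, 0, 0.55],
  [0, 0, 0, 0, 0, 0, 0],
  [0, 0, 0, 0, 0, 0, 0],
  [0, 0, 0, 0, 0, 0, 0],
  [0, 0, 0, 0, 0, 0, 0],
  [0, 0, 0, 0, 0, 0, 0],
  [0, 0, 0, 0, 0, 0, 0],
  [0, 0, 0, 0, 0, 0, 0],
  [0, 0, 0, 0, 0, 0, 0],
  [0, 0, 0, 0, 0, 0, 0],
], force=35)

```text
time_s: 13.48
tool_pos: [0.5731, -0.1331, 0.1198]
tool_rot: [180.0, -0.0, -3.1]
force: [-0.0, -1.7, 0.6]
grip_width: 0.0138
```

```bash
python3 - <<'E'
from h import *
np.set_printoptions(precision=4,suppress=True)
f=lambda x,y,X,Y,s:(X+(x+.5)/s-.5,Y+(y+.5)/s-.5)
c=dict(np.load("w7.npz"));u=R.from_euler("z",-3,degrees=True).apply([0,1,0])
b=ray(c,*f(654,155,160,55,4),.035); 
print("ball",b)
for z in(.04,.044,.05): n=ray(c,*f(66.5,125,160,55,4),z); print(z,n,(n-b)@u)
print("far y: notch-pocket",)
a=cv2.imread("pics/w8.png"); crop(a,70,25,280,75,"pics/w8a.png",2.8)
o=env.get_obs(); print(o["tool_pos"],o["tool_rot"],o["force"],o["grip_width"])
E
```

```text
ball [ 0.6753 -0.1386  0.035 ]
0.04 [ 0.6843 -0.0426  0.04  ] 0.09635482246935906
0.044 [ 0.6838 -0.0441  0.044 ] 0.09487262999849236
0.05 [ 0.6832 -0.0463  0.05  ] 0.09264934129219234
far y: notch-pocket
[ 0.5731 -0.1331  0.1198] [179.9849  -0.0011  -3.1044] [-0.048  -1.7035  0.5647] 0.013766487974056585
```

View pics/w8a.png

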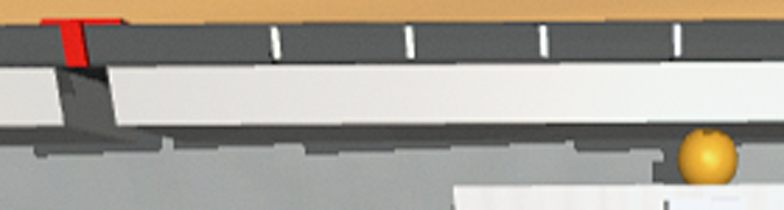

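Request:
drive_tool([
  [0, -0.5, 0, 0, 0, 0, 0],
  [0, -1, 0, 0, 0, 0, 0],
  [0, -1, 0, 0, 0, 0, 0],
  [0, -1, 0, 0, 0, 0, 0],
  [0, -1, 0, 0, 0, 0, 0],
  [0, -1, 0, 0, 0, 0, 0],
  [0, -1, 0, 0, 0, 0, 0],
  [0, -0.7, 0, 0, 0, 0, 0],
  [0, -0.4, 0, 0, 0, 0, 0],
  [0, 0, 0, 0, 0, 0, 0],
  [0, 0, 0, 0, 0, 0, 0],
  [0, 0, 0, 0, 0, 0, 0],
])

```text
time_s: 14.48
tool_pos: [0.5768, -0.0559, 0.1198]
tool_rot: [-179.9, 0.1, -3.1]
force: [-1.9, 1.9, 2.7]
grip_width: 0.0133
```

```bash
python3 - <<'E'
from h import *
c=env.read_camera("wrist"); cv2.imwrite("pics/w9.png",c["img"]); np.savez("w9.npz",mtx=c["mtx"],pose=c["pose"])
crop(c["img"],240,20,160,110,"pics/w9a.png",5)
o=env.get_obs(); print(o["tool_pos"],o["tool_rot"],o["force"],o["grip_width"],o["time_s"])
E
```

```text
[ 0.57682762 -0.05590057  0.11973574] [-1.79929059e+02  5.96899016e-02 -3.06723484e+00] [-2.85985053  2.28072912  2.86510908] 0.013424819758706014 14.5333
```

View pics/w9.png

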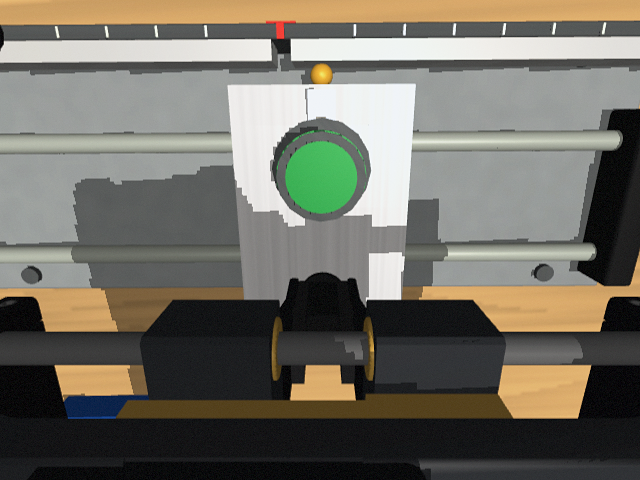

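View pics/w9a.png

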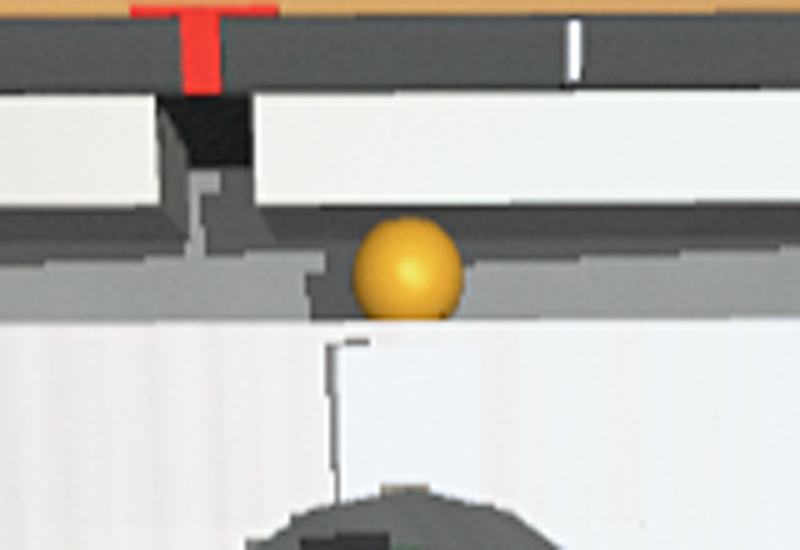

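Request:
drive_tool([
  [0, -0.3, 0, 0, 0, 0, 0],
  [0, -0.4, 0, 0, 0, 0, 0],
  [0, -0.3, 0, 0, 0, 0, 0],
  [0, -0.2, 0, 0, 0, 0, 0],
  [0, 0, 0, 0, 0, 0, 0],
  [0, 0, 0, 0, 0, 0, 0],
])

```text
time_s: 15.03
tool_pos: [0.5773, -0.0457, 0.1197]
tool_rot: [179.9, 0.1, -3.1]
force: [-5.0, -1.5, 5.2]
grip_width: 0.0136
```

```bash
python3 - <<'E'
from h import *
c=env.read_camera("wrist"); cv2.imwrite("pics/w10.png",c["img"])
crop(c["img"],240,20,160,110,"pics/w10a.png",5)
o=env.get_obs(); print(o["tool_pos"],o["tool_rot"],o["force"],o["grip_width"],o["time_s"])
E
```

```text
[ 0.57735166 -0.04572015  0.11974653] [ 1.79944480e+02  6.79147797e-02 -3.13973082e+00] [-4.26925536 -2.54392018  4.21880235] 0.014050024066679772 15.0833
```

View pics/w10a.png

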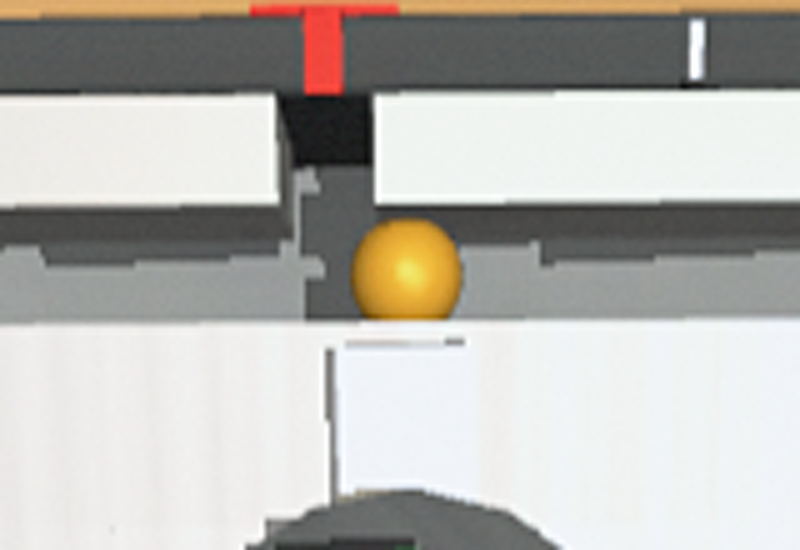

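Request:
drive_tool([
  [-0.05, -0.15, 0, 0, 0, 0, 0],
  [0, -0.15, 0, 0, 0, 0, 0],
  [0, -0.15, 0, 0, 0, 0, 0],
  [0, 0, 0, 0, 0, 0, 0],
  [0, 0, 0, 0, 0, 0, 0],
])

```text
time_s: 15.5
tool_pos: [0.5776, -0.0395, 0.1197]
tool_rot: [-179.9, 0.0, -3.1]
force: [-4.0, 0.7, 3.6]
grip_width: 0.014
```

```bash
python3 - <<'E'
from h import *
c=env.read_camera("wrist"); cv2.imwrite("pics/w11.png",c["img"])
crop(c["img"],240,20,160,110,"pics/w11a.png",5)
o=env.get_obs(); print(o["tool_pos"],o["tool_rot"],o["force"],o["grip_width"],o["time_s"])
E
```

```text
[ 0.57756626 -0.03947912  0.11972602] [-1.79940897e+02  8.94951581e-03 -3.06171043e+00] [-3.04647215 -0.03742384  3.22785934] 0.013782079389693353 15.55
```

View pics/w11a.png

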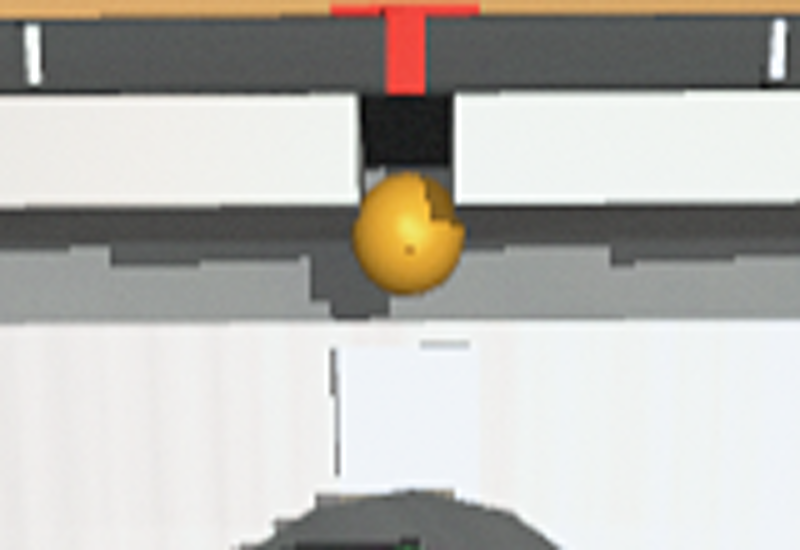

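The ball has popped forward into the notch: ball at crop x 409, notch centre at 406, so about 0.2 mm apart. I'll hold still and check that it stays there.

Request:
drive_tool([
  [0, 0, 0, 0, 0, 0, 0],
  [0, 0, 0, 0, 0, 0, 0],
  [0, 0, 0, 0, 0, 0, 0],
  [0, 0, 0, 0, 0, 0, 0],
  [0, 0, 0, 0, 0, 0, 0],
  [0, 0, 0, 0, 0, 0, 0],
  [0, 0, 0, 0, 0, 0, 0],
  [0, 0, 0, 0, 0, 0, 0],
  [0, 0, 0, 0, 0, 0, 0],
  [0, 0, 0, 0, 0, 0, 0],
  [0, 0, 0, 0, 0, 0, 0],
  [0, 0, 0, 0, 0, 0, 0],
], force=35)

```text
time_s: 16.55
tool_pos: [0.5776, -0.0396, 0.1197]
tool_rot: [-179.9, 0.0, -3.1]
force: [-3.1, 3.1, 2.8]
grip_width: 0.0137
```

```bash
python3 - <<'E'
from h import *
c=env.read_camera("wrist"); cv2.imwrite("pics/w12.png",c["img"])
s=env.read_camera("scene"); cv2.imwrite("pics/s12.png",s["img"])
o=env.get_obs(); print(o["tool_pos"],o["tool_rot"],o["force"],o["grip_width"],o["time_s"],o["joint_velocities"].round(2))
E
```

```text
[ 0.57757259 -0.03958689  0.1197387 ] [-1.79940773e+02  5.35550987e-03 -3.07168762e+00] [-2.79304252  3.74920007  4.31833964] 0.013761167120736209 16.65 [-0.02  0.08  0.02  0.07  0.09 -0.01 -0.02]
```

View pics/w12.png

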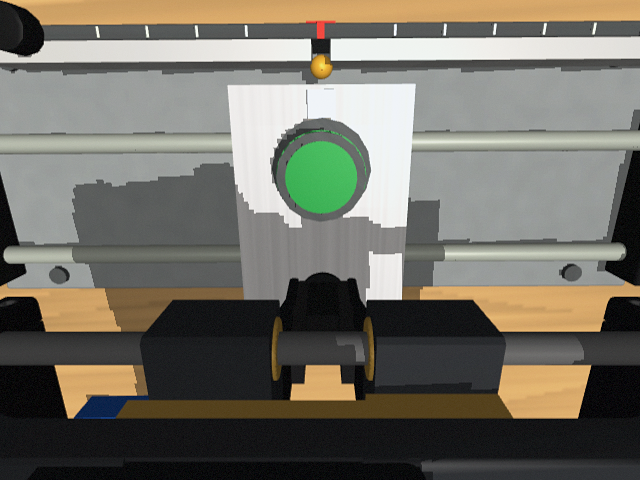

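View pics/s12.png

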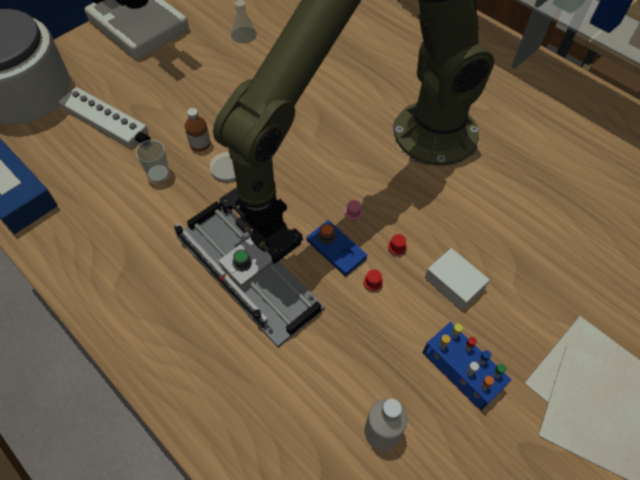

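Request:
drive_tool([
  [0, -0.03, 0, 0, 0, 0, 0],
  [0, 0, 0, 0, 0, 0, 0],
  [0, 0, 0, 0, 0, 0, 0],
  [0, 0, 0, 0, 0, 0, 0],
  [0, 0, 0, 0, 0, 0, 0],
  [0, 0, 0, 0, 0, 0, 0],
])

```text
time_s: 17.15
tool_pos: [0.5776, -0.0396, 0.1197]
tool_rot: [-180.0, 0.0, -3.1]
force: [-3.7, 3.2, 4.0]
grip_width: 0.0139
```

```bash
python3 - <<'E'
from h import *
c=env.read_camera("wrist"); crop(c["img"],280,15,80,60,"pics/w13a.png",10)
o=env.get_obs(); print(o["tool_pos"],o["force"],o["grip_width"],o["time_s"],o["joint_velocities"].round(2))
E
```

```text
[ 0.57756794 -0.03961773  0.11975078] [-3.64674564  3.25772951  4.43861508] 0.01373992634701419 17.2 [-0.01  0.01 -0.14 -0.   -0.11  0.03 -0.04]
```

View pics/w13a.png

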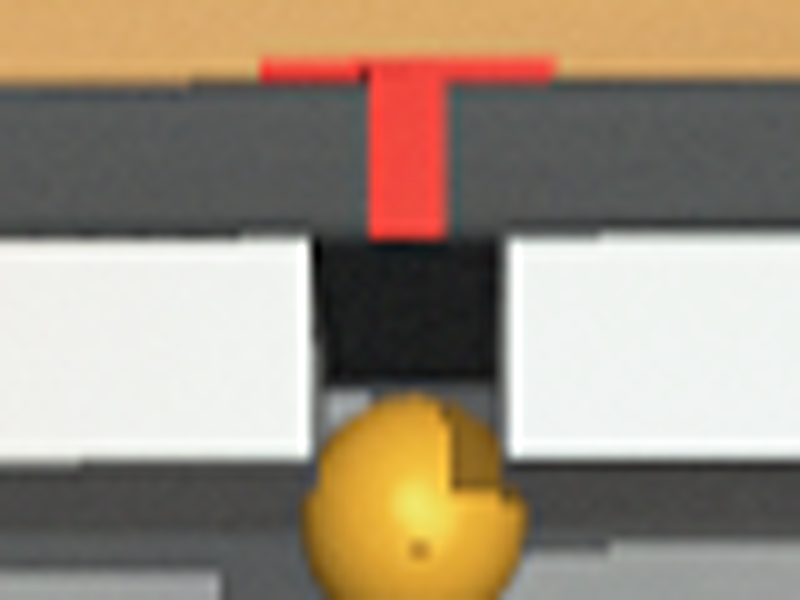

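```bash
python3 -c "
from cell import env
print(env.sign_off())"
```

```text
the job is handed in; nothing more can be done
None
```

The green cell is seated in the carriage pocket and the carriage is resting in the notch, still held by its handle. I handed the job in at about 17 s on the robot's clock.

- **Cell:** it went in spigot down and glass up. The push down stopped at the full-seat height with about 6 N of contact. Afterwards the glass centre was within about 0.5 mm of where a seated cell should be.
- **Notch:** I gripped the handle across its faces along the rail (35 N set) and slid the carriage about 94 mm. Near the notch I crept forward until the ball was seen to pop in, and it did not run past. The last picture shows the ball centred to about 0.2 mm.
- **At hand-in:** the arm was at rest with a finger opening of 13.8 mm on the 14 mm post. A steady 3–4 N remained on the tool along each axis. I shifted 0.3 mm along the rail to relieve it, which did not change it. It is below the roughly 7 N needed to leave the notch.
- **Other things:** the last scene picture, taken just before that shift, shows the amber cell still in the tray. The other things on the bench look unmoved.

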